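# Close the dough box and lock its hold-down arm in the next hole

### The arm

A 6-joint arm with a two-finger parallel gripper is mounted at the origin on a cart in front of the work surface, level with it; the furniture and walls round the work are solid. World frame = base frame: x ahead of the robot, y to its left, z up, the work surface at z = 0. Lengths are in m, angles in degrees, forces in N, time in s.
With the tool pointing down it reaches from about 0.4 to 0.825 m from the base axis. Payload 7 kg.
Tool frame: the origin (TCP) lies between the finger pads; the fingertips stand 14 mm ahead of it and the grasp point (between the pads) lies 5 mm behind it; z points along the fingers, y is the line along which they close (so a half turn about z gives the same grasp; the last joint's range is limited). The gripper opens to 88 mm and grips with 3 to 60 N. Pads are 19 mm wide; open, the fingers measure 130 mm over their backs; the gripper's body (78 mm by 193 mm) begins 47 mm behind the grasp point.
Start: joints at [-57.118, 20.546, 0.682, 0, -70.136, -16.507], TCP at [0.19, -0.648, 0.241] pointing down, gripper open.
Joint ranges: [-176.03, 176.03], [-82.01, 121.73], [-58.28, 71.71], [-173.87, 95.51], [-174.79, -0.11], [-173.66, 173.66]. Speed limits (degrees/s): [136.94, 136.94, 172.46, 180, 180, 180].

### API

Orientations are given as [roll, pitch, yaw] about the fixed x, y, z axes, in that order (R = Rz(yaw) Ry(pitch) Rx(roll)).
In Python, from plant import status, cams, job gives the robot as it stands. The module is installed in compiled form; this text tells all that it offers.
- The arm moves only by the tool step_arm, never from a script. Its arguments are lists of equal length, an entry for each row: "xyz": the shift along the tool's x, y, z each as a share of 20 cm, from -1 to 1, a list of three; "yaw": the turn about the tool's z as a share of 360 degrees, from -1 to 1; "claw": the closure, from -1 (fully open) to 1 (shut). A call has 1 to 20 rows; each row is the pose to reach, as a shift and turn from the pose commanded when the call began, along the tool's axes at that moment, turning the shorter way round; what a row does not reach only later rows make up. A row lasts 1/12 s, in which the tool goes at most 41.7 mm and 7.16 degrees, less where a joint would pass 70% of its speed; a pose out of reach is approached as far as the arm can. A call with a number of a shift or a turn outside -1 to 1 is refused whole. A call with a gripper value outside its range is refused whole. The fingers move at their own pace and stop on an object; "grip_force" is the grip in N (left out, the last holds). Time passes only in rows, so rows that repeat a pose let the fingers close. It gives the time, the measured TCP pose, the force, the opening and the grip force at its end, in the units of the state.
- status.get_state(): the state, without advancing time (a new reading comes with each control period).
- cams.capture(name): name is "side" or "top" or "wrist"; returns (picture, depth): 480x640x3 uint8, blue, green, red; 480x640 float32, m along the optical axis (not along the pixel's ray), 0 where there is no reading.
- cams.calibration(name): a dict with "mtx" (3x3 intrinsics, pixels), "camera_from_world" (4x4, takes a point from world to camera coordinates); the wrist camera has in their place "T_tool_cam" (4x4, takes a point from camera to tool coordinates, whose origin is the TCP and whose axes are the flange's). Camera axes: x right, y down, z forward; pixel columns grow to the right and rows downward; lengths in m; the calibration is good to about 2 mm. A picture is of the moment at which its call begins: read the wrist's pose just before it. calibration takes no time and is no camera call.
- job.close_job(): hands the job in; it is judged then, once.
The state is a dict: "time_s": time; "joints": joint angles; "qd": joint speeds; "joint_torque": joint torques, N m; "tcp_pos": TCP position; "eef_rot": TCP orientation; "contact_force": force on the tool from outside, world axes, zero at the start; "moment": the same for the moment, N m; "gripper_width": finger opening in m; "gripper_force": force on a finger pad.
Only numpy, scipy, OpenCV 4.12 (cv2) and the standard library are available. Lean on these libraries where they do the work, as an engineer would, in place of code of your own. Each camera call takes 0.05 s, during which the arm holds its last target. There are 200 camera calls.

### The job

Close up the loaded dough box so the dough does not dry out: pick the loose wooden lid up by its grip and seat it fully home on the box, then let go of it. Then pull the spring plunger on the sliding sleeve up by its knob, slide the sleeve along its rail towards the box to the next hole (just one hole on), so that its arm reaches over the lid, and let the pin drop fully home. Finish while still holding the knob with the pin home in that hole; do not let go, and leave the other things on the table where they are.

Things in the scene. Friction and masses are not known exactly. Their poses are not given: they have to be found in the camera images.
- dough_box: Fixed fixture, turned up to 0.2 rad: open wooden box and, on its -y side (right), an aluminium rail. Origin on the table under the box's centre, z up. Box 152 (x) by 182 (y) mm outside, rim 62 mm high, walls 6, mouth 140 by 170 mm. Rail 30 mm square, top 70 mm high, along fixture y at x = 0 from y = -275 to -94 mm; three holes in its top at y = -225, -180, -135 mm.
- box_mouth (a point): Centre of the box's mouth at rim height, 62 mm above the table; axes as dough_box.
- lid: Loose wooden lid, 0.18 to 0.35 kg, flat on the table left of the box: board 150 (x) by 180 (y) by 8 mm, black bead below it (134 by 164 mm outside: 3 mm play a side in the mouth), grip on top. Origin: centre of the bead's underside; board 10 to 18 mm above it. Seated: bead in the mouth, board on the rim, axes along the box's (either way round), origin 10 mm below box_mouth.
- lid_grip (a point): Middle of the lid's grip, a rounded bar 22 mm wide (lid x), 62 mm long (lid y), 30 mm high (from 18 to 48 mm above the lid's origin); this point is 34 mm above the origin. Pinch it across its 22 mm.
- pull_knob: Round black knob of the lock plunger, upright, 26 mm diameter over its lower 22 mm and 30 mm at the rim above, 30 mm high; origin at the centre of its underside, 102 mm above the table when the pin is home. Below it a 10 mm stem stands free for 14 mm, then the bush on the sleeve.
- knob_grip (a point): Point on the knob's axis to grip, 13 mm above its underside. Grip it across the rail (closing along the fixture's x axis) or any way you like; the steel arm beside it has its top 82 mm above the table.
- plunger (a joint): Lift of the lock plunger (m): 0 = pin fully home in a hole, 0.016 = fully pulled up. A spring pulls it down, about 4 N at 0 and 6 N at 0.016. The pin reaches 10 mm into the rail: above 0.010 it is clear of the holes; lower, the sleeve is locked. Resting on the rail between holes it reads about 0.010.
- latch (a joint): Place of the sliding steel sleeve (44 wide, 56 mm long, carries the plunger) along the rail (m): 0 = first hole, where it starts, growing towards the box (fixture +y); 0.045 = next hole; 0.090 = last hole. Holes leave about 1.5 mm play. Sliding friction about 1.5 N; moving the pulled-up knob sideways takes the sleeve along.
- holddown_tip (a point): Tip of the sleeve's flat hold-down arm, a steel bar 16 mm wide and 7 mm thick at fixture x = +31 mm, underside 75 mm above the table (5 mm above the seated lid); at the first hole the tip is clear of the box by 16 mm, at the next one it reaches 28 mm over the lid.
- dough_pot: Bystander: small dough figure like a pot with noodle hair, 57 by 48 mm, 62 mm high, standing behind the rail; origin under its centre.
- cutter_small: Bystander: metal flower cutter, 40 mm wide, 23 mm high, standing in front of the rail; origin under its centre.
- cutter_large: Bystander: metal cutter, 58 mm wide, 23 mm high, behind the box; origin under its centre.
- dough_ball: Bystander: ball of dough, 52 mm wide, 38 mm high, behind the box; origin under its centre.
- comb: Bystander: wooden comb, 77 by 114 by 8 mm, lying beyond the rail's outer end, nearer the robot; origin under its centre.

How it is judged (in metres and radians):
On the way, in this order (a step that is already met when the one before it is completed fails the run):
1. the lid is seated on the box and let go, the arm still clear of it at the first hole (horizontal distance between lid and box_mouth below 0.007 m and z of lid in the frame of box_mouth below -0.007 m and angle between the x axis of lid and the x axis of dough_box, either way round below 0.1 rad and contact force between the fingers and lid below 0.3 N and value of joint latch below 0.006 m), for 0.2 s.
2. the plunger is pulled up by the knob, clear of the first hole (value of joint plunger above 0.009 m and contact force between the fingers and pull_knob above 1 N), for 0.05 s.
At the end, for the whole second after the job is handed in: The lid is seated: centred on the mouth within 7 mm, turned less than 0.1 rad from the box, board on the rim within 3 mm. The sleeve stands at the second hole (latch 0.041 to 0.049) with the pin home (plunger below 0.003), and the fingers still hold the knob with more than 2 N (horizontal distance between lid and box_mouth below 0.007 m and z of lid in the frame of box_mouth between -0.013 and -0.007 m and angle between the x axis of lid and the x axis of dough_box, either way round below 0.1 rad and value of joint latch between 0.041 and 0.049 m and value of joint plunger below 0.003 m and contact force between the fingers and pull_knob above 2 N and linear speed of lid below 0.02 m/s); the arm keeps its last pose, push and grip.
It fails at once if a bystander was moved more than 30 mm (distance of any of dough_pot, cutter_small, cutter_large, dough_ball, comb from where it was at the start of the episode above 0.03 m).
It fails at once if the sleeve was slid past the next hole (value of joint latch above 0.065 m).
It also fails if it takes over 48 s, if anything falls off the work surface, if the arm or the gripper's body presses on something with over 40 N, if the wrist force passes 120 N, or if a joint passes its speed limit or range.

## Working session

There is one attempt and no reset: what is moved stays moved. The work goes in short steps, Python scripts to look and compute and a tool call to move; the robot and the scene stay as the last step left them, time stands still between calls to the robot, and variables do not carry over. Pictures are saved under pics/ and viewed, at most 10 in all, crops included, and the job is handed in when it is done.

Besides the shell and the picture viewer there is one more tool, called after ">>>" by a JSON object that holds its "name" and its "arguments". step_arm: Moves the arm, as the interface text tells. Shift numbers are shares of 20 cm and turn numbers shares of 360 degrees, none past 1 either way. Its arguments: {"type":"object","properties":{"xyz":{"type":"array"},"yaw":{"type":"array"},"claw":{"type":"array"},"grip_force":{"type":"number"}},"required":["xyz","yaw","claw"]}

```bash
mkdir -p pics; python3 - <<'E'
from plant import status,cams
import cv2,numpy as np
print(status.get_state())
for n in("top","side"):
    p,d=cams.capture(n); cv2.imwrite(f"pics/{n}0.png",p); np.savez(f"{n}0.npz",p=p,d=d); c=cams.calibration(n); print(n,c)
print(cams.calibration("wrist"))
E
```

```text
{'time_s': 0.0, 'joints': array([-5.71167372e+01,  2.05917163e+01,  6.35341277e-01, -2.00383332e-02,
       -7.01354183e+01, -1.65084128e+01]), 'qd': array([ 0.00108121, -0.00734639, -0.07360575, -0.04244964, -0.05021021,
       -0.02940977]), 'joint_torque': array([ 2.48864953e-04, -5.82727039e+01,  2.93069834e+01,  6.99713454e+00,
        7.24869737e-03, -1.43083153e-04]), 'tcp_pos': array([ 0.19016641, -0.64718924,  0.23963165]), 'eef_rot': array([ 1.79906637e+02, -8.02527126e-03, -1.63631968e+02]), 'contact_force': array([ 0.03261816, -0.15008897,  0.25792574]), 'moment': array([ 0.07599809,  0.00246701, -0.016277  ]), 'gripper_force': 0.0, 'gripper_width': 0.08769097504627334}
top {'mtx': array([[556.91824888,   0.        , 319.40420966],
       [  0.        , 556.91824888, 237.70069441],
       [  0.        ,   0.        ,   1.        ]]), 'camera_from_world': array([[-0.005886  , -0.99993318,  0.00994934, -0.02993288],
       [-0.98203884,  0.00390371, -0.18863847,  0.57779322],
       [ 0.18858703, -0.01088096, -0.9819962 ,  1.59293874],
       [ 0.        ,  0.        ,  0. 
[... 278 characters left out ...]
    [-0.07552795, -0.64767155, -0.75816693,  0.09461917],
       [ 0.0816977 ,  0.75376303, -0.65204814,  1.24243718],
       [ 0.        ,  0.        ,  0.        ,  1.        ]])}
{'mtx': array([[397.05357467,   0.        , 315.64353478],
       [  0.        , 397.05357467, 235.5872957 ],
       [  0.        ,   0.        ,   1.        ]]), 'T_tool_cam': array([[ 8.55223531e-04, -9.64454482e-01, -2.64247649e-01,
         6.98902493e-02],
       [ 9.99999588e-01,  7.44824926e-04,  5.17974112e-04,
        -2.04967887e-04],
       [-3.02744219e-04, -2.64247983e-01,  9.64454723e-01,
        -1.45005538e-01],
       [ 0.00000000e+00,  0.00000000e+00,  0.00000000e+00,
         1.00000000e+00]])}
```

View pics/top0.png

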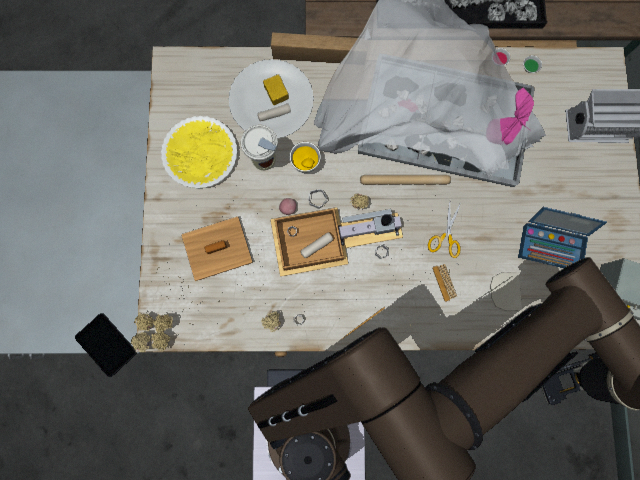

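View pics/side0.png

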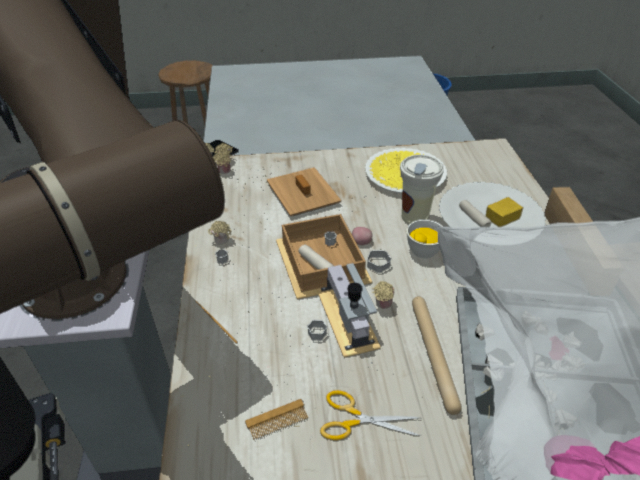

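The top view shows the lid near (217,247) with its grip along the columns, the box near (310,240), the knob near (387,219). The side view shows the lid at (303,190) and the knob at (354,292). Next I'll measure them.

```bash
cat > h.py <<'E'
import numpy as np,cv2
from plant import status,cams
from scipy.spatial.transform import Rotation as R
def cam(n,s=None):
    c=cams.calibration(n)
    if n!="wrist": return c["mtx"],np.linalg.inv(c["camera_from_world"])
    T=np.eye(4);T[:3,:3]=R.from_euler("xyz",s["eef_rot"],degrees=True).as_matrix();T[:3,3]=s["tcp_pos"]
    return c["mtx"],T@c["T_tool_cam"]
def cloud(d,K,T):
    v,u=np.mgrid[:d.shape[0],:d.shape[1]]
    P=np.stack([(u-K[0,2])/K[0,0]*d,(v-K[1,2])/K[1,1]*d,d],-1)
    return P@T[:3,:3].T+T[:3,3]
def ray(uv,K,T,z):
    uv=np.atleast_2d(uv).astype(float)
    r=np.c_[(uv-K[[0,1],[2,2]])/K[[0,1],[0,1]],np.ones(len(uv))]@T[:3,:3].T
    return T[:3,3]+r*((z-T[2,3])/r[:,2])[:,None]
def rect(P):
    (c,wh,a)=cv2.minAreaRect(P[:,:2].astype(np.float32)*1000); return np.round(c,1),np.round(wh,1),round(a,2)
E
python3 - <<'E'
from h import *
f=np.load("top0.npz");K,T=cam("top");P=cloud(f["d"],K,T)
def sel(u0,u1,v0,v1,z0,z1):
    Q=P[v0:v1,u0:u1].reshape(-1,3); return Q[(Q[:,2]>z0)&(Q[:,2]<z1)]
for nm,a in dict(table=(180,270,280,300,-.1,.1),lid=(170,260,205,285,.010,.028),grip=(190,240,225,260,.035,.07),rim=(265,350,195,280,.05,.072),knob=(365,405,200,240,.115,.15),sleeve=(330,410,195,250,.066,.1)).items():
    Q=sel(*a);print(nm,len(Q),np.median(Q,0).round(4),rect(Q))
K2,T2=cam("side");print(ray([[354,286]],K2,T2,.132))
E
python3 -c "
import cv2
a=cv2.imread('pics/top0.png')[190:290,170:420];cv2.imwrite('pics/c.png',cv2.resize(a,None,fx=3.2,fy=3.2,interpolation=2))"
```

```text
table 1792 [ 0.4314  0.2527 -0.0006] (array([431.4, 252.8]), array([269.1,  58.9]), 89.73)
lid 2696 [0.5516 0.2772 0.0177] (array([574.1, 276.7]), array([210.7, 232.8]), 9.56)
grip 165 [0.5545 0.2759 0.0465] (array([554.9, 277.1]), array([22.5, 61.4]), 19.94)
rim 603 [ 0.5902 -0.0283  0.0611] (array([580.6, -16.9]), array([154.4, 214.7]), 10.05)
knob 88 [ 0.6169 -0.222   0.1305] (array([ 617. , -221.9]), array([28.8, 28.4]), 18.8)
sleeve 824 [ 0.6161 -0.1816  0.0759] (array([ 624.4, -172.3]), array([121.9, 190.6]), 14.73)
[[ 0.61766405 -0.21791009  0.132     ]]
```

View pics/c.png

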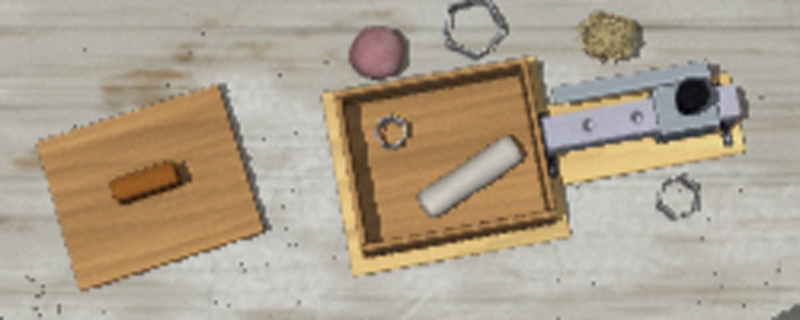

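The crop confirms the lid is turned about 20°, the fixture about 10°, and the grip and knob are clear of everything around them.

>>> {"name": "step_arm", "arguments": {"xyz": [[-0.2,0.09,0],[-0.4,0.18,0],[-0.6,0.27,0],[-0.8,0.36,0],[-0.99,0.455,0],[-0.99,0.455,0],[-0.99,0.455,0],[-0.99,0.455,0],[-0.99,0.455,0],[-0.99,0.455,0],[-0.99,0.455,0],[-0.99,0.455,0],[-0.99,0.455,0],[-0.99,0.455,0],[-0.99,0.455,0]], "yaw": [-0.26,-0.26,-0.26,-0.26,-0.26,-0.26,-0.26,-0.26,-0.26,-0.26,-0.26,-0.26,-0.26,-0.26,-0.26], "claw": [-1,-1,-1,-1,-1,-1,-1,-1,-1,-1,-1,-1,-1,-1,-1]}}

```text
time_s: 1.35
tcp_pos: [0.3545, -0.5043, 0.2402]
eef_rot: [180.0, 0.0, -70.2]
contact_force: [-0.1, -0.7, -0.5]
gripper_width: 0.0873
gripper_force: 0.0
```

>>> {"name": "step_arm", "arguments": {"xyz": [[-0.17,-0.115,0],[-0.34,-0.23,0],[-0.51,-0.345,0],[-0.68,-0.46,0],[-0.834,-0.57,0],[-0.834,-0.57,0]], "yaw": [0,0,0,0,0,0], "claw": [-1,-1,-1,-1,-1,-1]}}

```text
time_s: 1.85
tcp_pos: [0.4058, -0.3041, 0.241]
eef_rot: [-179.9, 0.0, -70.1]
contact_force: [-1.1, -0.5, -0.4]
gripper_width: 0.0874
gripper_force: 0.0
```

>>> {"name": "step_arm", "arguments": {"xyz": [[-0.17,-0.115,0],[-0.34,-0.23,0],[-0.51,-0.345,0],[-0.68,-0.46,0],[-0.834,-0.57,0],[-0.834,-0.57,0],[-0.834,-0.57,0]], "yaw": [0,0,0,0,0,0,0], "claw": [-1,-1,-1,-1,-1,-1,-1]}}

```text
time_s: 2.43
tcp_pos: [0.4554, -0.1112, 0.2407]
eef_rot: [-180.0, 0.0, -70.0]
contact_force: [0.2, -0.7, -0.7]
gripper_width: 0.0875
gripper_force: 0.0
```

```bash
python3 - <<'E'
from h import *
s=status.get_state();p,d=cams.capture("wrist");cv2.imwrite("pics/w1.png",p);np.savez("w1.npz",p=p,d=d,pos=s["tcp_pos"],rot=s["eef_rot"])
K,T=cam("wrist",s);P=cloud(d,K,T).reshape(-1,3);print(s["tcp_pos"],s["eef_rot"])
def sel(x0,x1,y0,y1,z0,z1):
    return P[(P[:,0]>x0)&(P[:,0]<x1)&(P[:,1]>y0)&(P[:,1]<y1)&(P[:,2]>z0)&(P[:,2]<z1)]
for n,a in dict(rim=(.45,.72,-.12,.12,.054,.068),knob=(.58,.66,-.27,-.18,.115,.15),table=(.4,.5,-.3,.2,-.02,.02),rail=(.5,.7,-.19,-.08,.064,.073)).items():
    Q=sel(*a);print(n,len(Q),len(Q) and (np.median(Q,0).round(4),rect(Q)))
E
```

```text
[ 0.45539123 -0.11117198  0.24067656] [-1.79982166e+02  1.09155557e-03 -7.00000036e+01]
rim 4458 (array([ 0.5832, -0.0664,  0.0622]), (array([581.2, -14.4]), array([152.1, 209.1]), 10.37))
knob 0 0
table 37899 (array([ 0.4509, -0.1471,  0.0009]), (array([450. , -79.2]), array([441.5, 100. ]), 90.0))
rail 5498 (array([ 0.6036, -0.1444,  0.0708]), (array([ 605.6, -122. ]), array([105.5, 160. ]), 37.68))
```

View pics/w1.png

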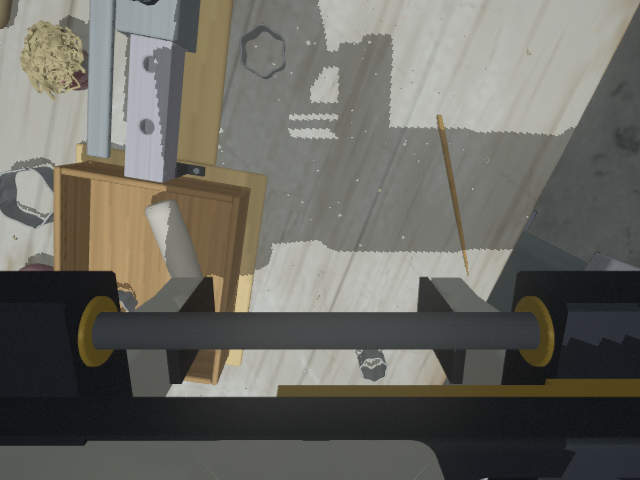

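The wrist view shows the box corner at (60,165), the rail holes at (147,127) and (150,64), and the rim clearly. I'll fit the fixture frame from both views.

```bash
python3 - <<'E'
from h import *
f=np.load("top0.npz");K,T=cam("top");Pt=cloud(f["d"],K,T).reshape(-1,3)
g=np.load("w1.npz");K,T=cam("wrist",dict(tcp_pos=g["pos"],eef_rot=g["rot"]));Pw=cloud(g["d"],K,T).reshape(-1,3)
for n,P in(("top",Pt),("wrist",Pw)):
  Q=P[(P[:,2]>.054)&(P[:,2]<.067)&(P[:,0]>.45)&(P[:,0]<.72)&(abs(P[:,1])<.14)]
  c=np.array([.579,0.]);a=np.radians(10.3)
  for _ in range(4):
    L=(Q[:,:2]-c)@np.array([[np.cos(a),-np.sin(a)],[np.sin(a),np.cos(a)]])
    q=L[(abs(L[:,1])<.1)&(abs(L[:,0])<.085)]
    # each wall's outer edge, binned percentile fit
    r={}
    for k,(i,s,lo,hi) in dict(xp=(0,1,-.08,.08),xm=(0,-1,-.08,.08),yp=(1,1,-.065,.065),ym=(1,-1,-.065,-.022)).items():
      m=q[(s*q[:,i]>.06+.012*i)&(q[:,1-i]>lo)&(q[:,1-i]<hi)]
      b=np.arange(lo,hi,.005);e=[(x+.0025,np.max(s*w[:,i])*s) for x in b for w in [m[(m[:,1-i]>=x)&(m[:,1-i]<x+.005)]] if len(w)>2]
      if len(e)>5:
        e=np.array(e);k1=np.polyfit(e[:,0],e[:,1],1);k1=np.polyfit(*e[abs(np.polyval(k1,e[:,0])-e[:,1])<.004].T,1);r[k]=(k1[1],np.degrees(k1[0]),len(e))
    da=np.mean([-v[1] if k[0]=="x" else v[1] for k,v in r.items() if v[2]>15]);
    dx=(r["xp"][0]+r["xm"][0])/2;dy=(r["yp"][0]-.091) if "yp" in r else r["ym"][0]+.091
    c=c+np.array([np.cos(a)*dx-np.sin(a)*dy,np.sin(a)*dx+np.cos(a)*dy]);a+=np.radians(da)
  print(n,c.round(4),np.degrees(a).round(2),{k:np.round(v,4) for k,v in r.items()})
k=np.array([.617,-.2219]);
for a in(9.5,10,10.5): a=np.radians(a);print(k+.225*np.array([-np.sin(a),np.cos(a)]))
E
```

```text
top [ 0.5777 -0.0018] 9.88 {'xp': array([ 0.0752,  0.1881, 25.    ]), 'xm': array([-0.0751,  0.1668, 27.    ]), 'yp': array([ 0.091 ,  0.0959, 22.    ])}
wrist [ 0.578  -0.0014] 10.82 {'xp': array([ 0.075 , -0.6232, 17.    ]), 'xm': array([-0.075 ,  0.6293, 26.    ]), 'ym': array([-0.091 , -0.5098,  9.    ])}
[5.79864289e-01 1.42603459e-05]
[ 5.77929160e-01 -3.18255572e-04]
[ 0.57599701 -0.00066765]
```

>>> {"name": "step_arm", "arguments": {"xyz": [[-0.17,-0.115,0],[-0.34,-0.23,0],[-0.51,-0.345,0],[-0.68,-0.46,0],[-0.834,-0.57,0],[-0.834,-0.57,0]], "yaw": [0,0,0,0,0,0], "claw": [-1,-1,-1,-1,-1,-1]}}

```text
time_s: 2.98
tcp_pos: [0.507, 0.086, 0.2403]
eef_rot: [-180.0, -0.0, -70.1]
contact_force: [0.6, -0.9, -0.1]
gripper_width: 0.0875
gripper_force: 0.0
```

```bash
python3 - <<'E'
from h import *
s=status.get_state();p,d=cams.capture("wrist");np.savez("w2.npz",p=p,d=d,pos=s["tcp_pos"],rot=s["eef_rot"])
K,T=cam("wrist",s);P=cloud(d,K,T).reshape(-1,3);print(s["tcp_pos"],s["eef_rot"])
def sel(x0,x1,y0,y1,z0,z1):
    return P[(P[:,0]>x0)&(P[:,0]<x1)&(P[:,1]>y0)&(P[:,1]<y1)&(P[:,2]>z0)&(P[:,2]<z1)]
for n,a in dict(lid=(.4,.7,.15,.40,.010,.025),grip=(.5,.62,.22,.34,.03,.06),rim=(.45,.72,-.12,.12,.056,.068)).items():
    Q=sel(*a);print(n,len(Q),len(Q) and (np.median(Q,0).round(4),rect(Q)))
E
```

```text
[0.50703461 0.08600654 0.24025788] [-1.79959589e+02 -1.81414616e-03 -7.00765530e+01]
lid 6555 (array([0.5325, 0.2486, 0.0188]), (array([563.5, 257. ]), array([149.8, 138.5]), 18.16))
grip 1178 (array([0.5548, 0.2749, 0.0484]), (array([557.3, 275.8]), array([22.5, 56.6]), 18.29))
rim 4940 (array([0.5673, 0.0409, 0.0623]), (array([577.2,  10.7]), array([152.2, 158.8]), 10.29))
```

>>> {"name": "step_arm", "arguments": {"xyz": [[-0.17,-0.115,0],[-0.34,-0.23,0],[-0.51,-0.345,0],[-0.68,-0.46,0],[-0.816,-0.552,0],[-0.816,-0.552,0],[-0.816,-0.552,0]], "yaw": [0,0,0,0,0,0,0], "claw": [-1,-1,-1,-1,-1,-1,-1]}}

```text
time_s: 3.62
tcp_pos: [0.5536, 0.2732, 0.2394]
eef_rot: [179.9, -0.0, -70.1]
contact_force: [-0.1, -1.2, -0.3]
gripper_width: 0.0875
gripper_force: 0.0
```

```bash
python3 - <<'E'
from h import *
f=np.load("top0.npz");K,T=cam("top");C=cloud(f["d"],K,T)
m=((C[...,2]>.012)&(C[...,2]<.055)).astype(np.uint8);n,l,st,ce=cv2.connectedComponentsWithStats(m)
i=l[255,217];print("top",rect(C[l==i]),C[l==i].mean(0))
s=status.get_state();p,d=cams.capture("wrist");np.savez("w3.npz",p=p,d=d,pos=s["tcp_pos"],rot=s["eef_rot"]);cv2.imwrite("pics/w3.png",p)
K,T=cam("wrist",s);C=cloud(d,K,T);P=C.reshape(-1,3);print(s["tcp_pos"],s["eef_rot"])
for n,lo,hi in(("lid",.010,.028),("grip",.03,.06)):
    Q=P[(P[:,2]>lo)&(P[:,2]<hi)&(abs(P[:,0]-.555)<.13)&(abs(P[:,1]-.277)<.13)];print(n,rect(Q))
E
```

```text
top (array([821.5, 103.7]), array([2812.6, 2229.3]), 89.95) [ 0.60318112  0.02469526 -0.07157379]
[0.55361866 0.27318361 0.23940904] [ 1.79889553e+02 -4.54088746e-02 -7.01309127e+01]
lid (array([557.2, 277.3]), array([150.4, 179.7]), 18.13)
grip (array([557.4, 276.7]), array([22. , 60.9]), 18.16)
```

View pics/w3.png

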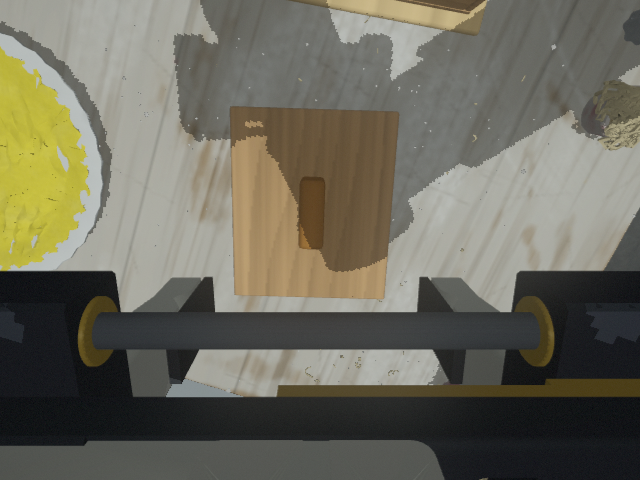

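The wrist view shows the lid squarely, corners (231,107)–(384,298), the grip at (312,213). Descend.

>>> {"name": "step_arm", "arguments": {"xyz": [[-0.012,-0.023,0.2],[-0.012,-0.023,0.4],[-0.012,-0.023,0.6],[-0.012,-0.023,0.8],[-0.012,-0.023,0.9],[-0.012,-0.023,0.9],[-0.012,-0.023,0.9]], "yaw": [0.005,0.005,0.005,0.005,0.005,0.005,0.005], "claw": [-1,-1,-1,-1,-1,-1,-1]}}

```text
time_s: 4.25
tcp_pos: [0.5567, 0.2754, 0.0604]
eef_rot: [179.9, -0.1, -71.9]
contact_force: [0.0, -0.8, 0.9]
gripper_width: 0.0877
gripper_force: 0.0
```

>>> {"name": "step_arm", "arguments": {"xyz": [[-0.007,0,0.06],[-0.007,0,0.115],[-0.007,0,0.115],[-0.007,0,0.115],[-0.007,0,0.115],[-0.007,0,0.115],[-0.007,0,0.115],[-0.007,0,0.115],[-0.007,0,0.115],[-0.007,0,0.115]], "yaw": [0,0,0,0,0,0,0,0,0,0], "claw": [-1,-1,-1,1,1,1,1,1,1,1], "grip_force": 40}}

```text
time_s: 5.08
tcp_pos: [0.5562, 0.279, 0.0377]
eef_rot: [-180.0, 0.0, -71.8]
contact_force: [0.3, -0.0, -0.6]
gripper_width: 0.0465
gripper_force: 0.0
```

>>> {"name": "step_arm", "arguments": {"xyz": [[0,0,0],[0,0,0],[0,0,0],[0,0,0],[0,0,0],[0,0,0],[0,0,0],[0,0,0]], "yaw": [0,0,0,0,0,0,0,0], "claw": [1,1,1,1,1,1,1,1], "grip_force": 40}}

```text
time_s: 5.75
tcp_pos: [0.556, 0.2789, 0.0375]
eef_rot: [180.0, -0.0, -71.8]
contact_force: [-0.4, -0.0, 1.0]
gripper_width: 0.0218
gripper_force: 40.0
```

>>> {"name": "step_arm", "arguments": {"xyz": [[0,0,-0.15],[0,0,-0.3],[0,0,-0.45],[0,0,-0.6],[0.17,0.04,-0.6],[0.34,0.08,-0.6],[0.51,0.12,-0.6],[0.682,0.166,-0.6],[0.682,0.166,-0.6],[0.682,0.166,-0.6],[0.682,0.166,-0.6],[0.682,0.166,-0.6]], "yaw": [0,0,0,0,0.006,0.012,0.018,0.0228,0.0228,0.0228,0.0228,0.0228], "claw": [1,1,1,1,1,1,1,1,1,1,1,1]}}

```text
time_s: 6.75
tcp_pos: [0.5672, 0.1397, 0.1574]
eef_rot: [-180.0, 0.0, -80.0]
contact_force: [-0.7, 0.1, -1.0]
gripper_width: 0.0218
gripper_force: 40.0
```

```bash
cat > m.py <<'E'
from h import *
s=status.get_state();p,d=cams.capture("wrist");cv2.imwrite("pics/m.png",p)
K,T=cam("wrist",s);P=cloud(d,K,T).reshape(-1,3);t=s["tcp_pos"];print(t.round(4),s["eef_rot"].round(2))
Q=P[(abs(P[:,2]-(t[2]-.0195))<.006)&(np.hypot(P[:,0]-t[0],P[:,1]-t[1])<.13)]
r=rect(Q);print("lid",len(Q),np.median(Q[:,2]).round(4),r,"rel tcp",r[0]-1000*t[:2])
Q=P[(P[:,2]>.056)&(P[:,2]<.0665)&(abs(P[:,0]-.578)<.12)&(P[:,1]>-.12)&(P[:,1]<.11)];print("rim",len(Q),rect(Q))
E
python3 m.py
```

```text
[0.5672 0.1397 0.1574] [-1.800e+02  1.000e-02 -7.999e+01]
lid 69472 0.1387 (array([572.1, 118.5]), array([149.8, 139.3]), 10.08) rel tcp [  4.87796072 -21.16144376]
rim 1928 (array([575.6,  19.6]), array([152.7,  37.9]), 10.03)
```

View pics/m.png

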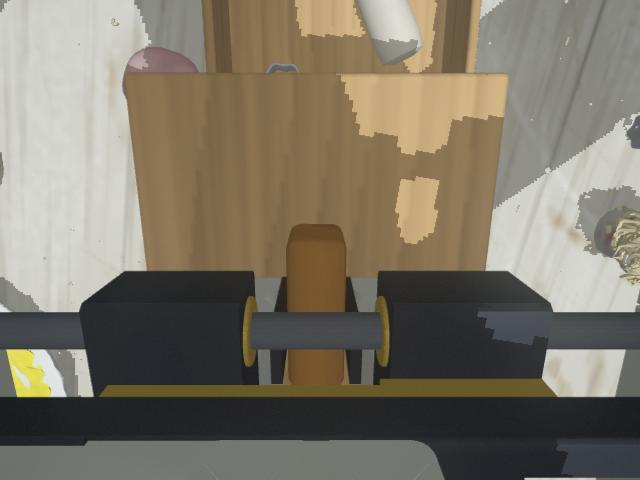

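The view shows the lid held level and square (front edge row 73, columns 126–508), box beyond it. Move over the box.

>>> {"name": "step_arm", "arguments": {"xyz": [[0.17,0.017,0],[0.34,0.034,0],[0.51,0.051,0],[0.62,0.062,0],[0.696,0.07,0],[0.696,0.07,0],[0.696,0.07,0],[0.696,0.07,0],[0.696,0.07,0]], "yaw": [0,0,0,0,0,0,0,0,0], "claw": [1,1,1,1,1,1,1,1,1]}}

```text
time_s: 7.55
tcp_pos: [0.5776, 0.0007, 0.1575]
eef_rot: [-180.0, 0.0, -80.0]
contact_force: [-0.7, 1.1, -2.3]
gripper_width: 0.0217
gripper_force: 40.0
```

```bash
cat >> m.py <<'E'
a=np.radians(10);X=np.array([np.cos(a),np.sin(a)]);Y=np.array([-X[1],X[0]])
def ext(Q,n):
    L=np.c_[(Q[:,:2]-[.578,-.001])@X,(Q[:,:2]-[.578,-.001])@Y]*1000;print(n,len(L),np.percentile(L,[.5,99.5],axis=0).round(1).tolist())
    return L
L=ext(P[(abs(P[:,2]-(t[2]-.0195))<.006)&(np.hypot(P[:,0]-t[0],P[:,1]-t[1])<.13)],"lid fixt")
L=ext(P[(abs(P[:,2]-.062)<.004)&(abs(P[:,0]-.578)<.12)&(abs(P[:,1])<.12)],"rim fixt")
L=ext(P[(abs(P[:,2]-.0705)<.0035)&(abs(P[:,0]-.6)<.06)&(P[:,1]>-.17)&(P[:,1]<-.085)],"rail")
K2,T2=cam("top");q,d2=cams.capture("top");P=cloud(d2,K2,T2).reshape(-1,3)
ext(P[(abs(P[:,2]-(t[2]-.0195))<.005)&(np.hypot(P[:,0]-t[0],P[:,1]-t[1])<.13)],"lid top cam")
E
python3 m.py
```

```text
[0.5776 0.0007 0.1575] [-1.800e+02  1.000e-02 -7.995e+01]
lid 69462 0.1388 (array([582.5, -20.5]), array([150.4, 139.1]), 10.11) rel tcp [  4.93354108 -21.15631647]
rim 0 (array([0., 0.]), array([0., 0.]), 0.0)
lid fixt 69462 [[-72.5, -89.2], [74.5, -6.2]]Traceback (most recent call last):
  File "m.py", line 12, in <module>
    L=ext(P[(abs(P[:,2]-.062)<.004)&(abs(P[:,0]-.578)<.12)&(abs(P[:,1])<.12)],"rim fixt")
  File "m.py", line 9, in ext
    L=np.c_[(Q[:,:2]-[.578,-.001])@X,(Q[:,:2]-[.578,-.001])@Y]*1000;print(n,len(L),np.percentile(L,[.5,99.5],axis=0).round(1).tolist())
                                                                                   ~~~~~~~~~~~~~^^^^^^^^^^^^^^^^^^^^
    return _quantile_unchecked(
        a, q, axis, out, overwrite_input, method, keepdims, weights)
    return _ureduce(a,
                    func=_quantile_ureduce_func,
    ...<5 lines>...
                    overwrite_input=overwrite_input,
                    method=method)
    r = func(a, **kwargs)
    result = _quantile(arr,
                       quantiles=q,
    ...<2 lines>...
                       out=out,
                       weights=wgt)
    slices_having_nans = np.isnan(arr[-1, ...])
                                  ~~~^^^^^^^^^
IndexError: index -1 is out of bounds for axis 0 with size 0
```

>>> {"name": "step_arm", "arguments": {"xyz": [[0,0,0.1],[0,0,0.18],[0,0,0.24],[0,0,0.27],[0,0,0.285],[0,0,0.2975],[0,0,0.2975],[0,0,0.2975]], "yaw": [0,0,0,0,0,0,0,0], "claw": [1,1,1,1,1,1,1,1]}}

```text
time_s: 8.27
tcp_pos: [0.5779, -0.0003, 0.0987]
eef_rot: [-179.9, -0.0, -80.0]
contact_force: [0.3, -0.3, -2.2]
gripper_width: 0.0219
gripper_force: 40.0
```

>>> {"name": "step_arm", "arguments": {"xyz": [[0,0,0.01],[0,0,0.02],[0,0,0.03],[0,0,0.037],[0,0,0.043],[0,0,0.046],[0,0,0.046]], "yaw": [0,0,0,0,0,0,0], "claw": [1,1,1,1,1,1,1]}}

```text
time_s: 8.85
tcp_pos: [0.5774, -0.0006, 0.0895]
eef_rot: [-180.0, -0.0, -80.0]
contact_force: [-2.4, 1.2, 4.5]
gripper_width: 0.0221
gripper_force: 40.0
```

>>> {"name": "step_arm", "arguments": {"xyz": [[0,0,0.006],[0,0,0.006],[0,0,0],[0,0,0],[0,0,0],[0,0,0],[0,0,0],[0,0,0]], "yaw": [0,0,0,0,0,0,0,0], "claw": [1,1,-0.3,-0.3,-0.3,-0.3,-0.3,-0.3]}}

```text
time_s: 9.52
tcp_pos: [0.5774, -0.0006, 0.0886]
eef_rot: [180.0, -0.0, -80.0]
contact_force: [-0.1, 0.2, -0.6]
gripper_width: 0.0547
gripper_force: 0.0
```

>>> {"name": "step_arm", "arguments": {"xyz": [[0,0,-0.1],[0,0,-0.2],[0,0,-0.4],[0,0,-0.6],[0,0,-0.75],[0,0,-0.75],[0,0,-0.75]], "yaw": [0,0,0,0,0,0,0], "claw": [-0.3,-0.3,-0.3,-0.3,-0.3,-0.3,-0.3]}}

```text
time_s: 10.1
tcp_pos: [0.5784, -0.0003, 0.2411]
eef_rot: [-179.7, 0.0, -80.0]
contact_force: [-0.4, 0.0, -2.3]
gripper_width: 0.0569
gripper_force: 0.0
```

```bash
cat > m2.py <<'E'
from h import *
s=status.get_state();p,d=cams.capture("wrist");cv2.imwrite("pics/m2.png",p);t=s["tcp_pos"];print(t.round(4),s["eef_rot"].round(2),s["gripper_width"])
a=np.radians(10);X=np.array([np.cos(a),np.sin(a)]);Y=np.array([-X[1],X[0]])
def ext(P,n,x,y,z):
    L=np.c_[(P[:,:2]-[.578,-.001])@X,(P[:,:2]-[.578,-.001])@Y,P[:,2]]*1000
    L=L[(L[:,0]>x[0])&(L[:,0]<x[1])&(L[:,1]>y[0])&(L[:,1]<y[1])&(L[:,2]>z[0])&(L[:,2]<z[1])]
    if len(L): print(n,len(L),np.percentile(L,[.5,50,99.5],axis=0).round(1).tolist(),rect(L/1000))
for nm,(KT,dd) in dict(wrist=(cam("wrist",s),d),top=(cam("top"),cams.capture("top")[1])).items():
    P=cloud(dd,*KT).reshape(-1,3);print(nm)
    ext(P,"board",(-95,95),(-85,110),(62,82));ext(P,"grip",(-30,30),(-50,50),(90,108));ext(P,"knob",(-30,30),(-260,-130),(115,145));ext(P,"armtop",(22,42),(-230,-80),(79,90))
E
python3 m2.py
```

```text
[ 5.784e-01 -3.000e-04  2.411e-01] [-1.7975e+02  4.0000e-02 -8.0030e+01] 0.05687307015672855
wrist
board 33866 [[-73.1, -84.7, 69.0], [1.2, -15.1, 70.9], [74.5, 83.2, 72.7]] (array([ 0.7, -0. ]), array([169.6, 150.4]), 89.98)
grip 2337 [[-10.1, -32.1, 94.1], [0.6, -3.5, 100.5], [11.6, 28.1, 102.5]] (array([ 0.7, -1.8]), array([21.6, 61. ]), 0.49)
armtop 1695 [[24.7, -153.7, 79.7], [32.4, -131.3, 82.7], [40.6, -107.4, 84.7]] (array([  32.6, -130.5]), array([16.1, 47.2]), 0.21)
top
board 1607 [[-76.2, -84.4, 62.2], [-12.6, 38.8, 69.2], [69.6, 89.5, 79.0]] (array([-1.6,  3. ]), array([151.1, 176.6]), 0.55)
knob 88 [[-14.5, -239.3, 117.0], [-0.2, -224.2, 130.8], [14.7, -210.4, 139.0]] (array([  -0.4, -223.9]), array([28.4, 28.2]), 45.14)
armtop 145 [[22.5, -228.0, 79.2], [30.1, -161.8, 82.3], [39.1, -101.2, 89.5]] (array([  30.8, -156.5]), array([ 16.5, 144.9]), 0.34)
```

View pics/m2.png

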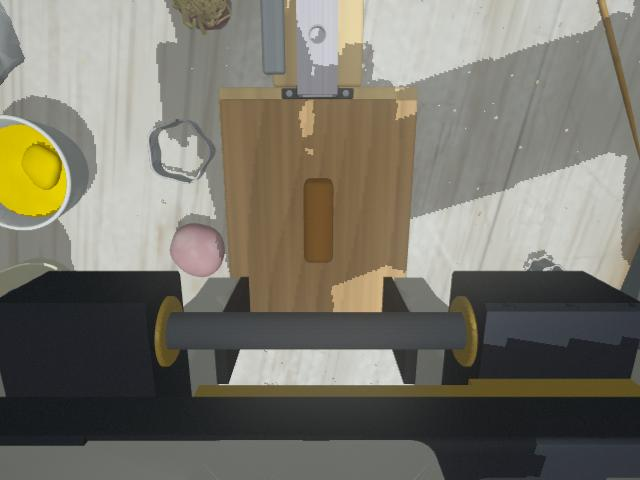

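The view shows the lid flush over the box (grip (318,220)), board top at 70–71 mm as when seated; the arm tip at (272,73) is still clear. On to the knob.

>>> {"name": "step_arm", "arguments": {"xyz": [[0.18,0,0],[0.36,0,0],[0.54,0,0],[0.68,0,0],[0.75,0,0],[0.75,0,0],[0.75,0,0]], "yaw": [0,0,0,0,0,0,0], "claw": [-0.3,-0.3,-0.3,-0.3,-0.3,-0.3,-0.3]}}

```text
time_s: 10.78
tcp_pos: [0.6028, -0.1488, 0.2371]
eef_rot: [179.8, 0.0, -80.1]
contact_force: [-0.8, 0.4, 0.2]
gripper_width: 0.0571
gripper_force: 0.0
```

```bash
python3 m2.py
```

```text
[ 0.6028 -0.1488  0.2371] [ 1.7984e+02  4.0000e-02 -8.0140e+01] 0.057050805249157205
wrist
board 7453 [[-72.2, -84.7, 69.2], [-1.5, -23.5, 70.9], [72.8, 4.1, 79.6]] (array([  0.5, -40. ]), array([ 89.9, 149.8]), 89.98)
grip 599 [[-9.7, -32.8, 90.1], [1.0, -28.0, 100.0], [11.0, -17.0, 102.4]] (array([  0.6, -24.2]), array([20.9, 17.7]), 0.24)
knob 1950 [[-12.2, -239.6, 131.0], [1.7, -225.4, 132.8], [16.0, -210.7, 134.6]] (array([   1.9, -225.2]), array([29. , 29.5]), 65.77)
armtop 3461 [[22.3, -229.8, 79.6], [32.2, -176.2, 82.7], [40.7, -109.1, 84.7]] (array([  31.3, -169. ]), array([ 18.9, 121.7]), 0.14)
top
board 1181 [[-76.0, -84.9, 62.4], [-8.6, -49.2, 69.7], [73.2, -2.8, 78.9]] (array([ -1.5, -43.4]), array([ 83. , 151.2]), 90.0)
grip 55 [[-12.4, -31.1, 92.4], [-1.8, -14.5, 98.5], [10.1, -5.1, 106.6]] (array([ -1.4, -17.7]), array([26.2, 22.2]), 85.37)
knob 76 [[-14.8, -239.5, 121.8], [0.3, -225.9, 131.1], [14.2, -211.8, 140.5]] (array([   1. , -226.9]), array([29.2, 25.7]), 26.02)
armtop 63 [[22.3, -228.8, 79.0], [28.3, -133.0, 82.0], [38.6, -90.8, 89.3]] (array([  30.6, -156.6]), array([146. ,  16.1]), 88.8)
```

>>> {"name": "step_arm", "arguments": {"xyz": [[0.18,-0.006,0],[0.32,-0.0125,0],[0.376,-0.0125,0.05],[0.376,-0.0125,0.2],[0.376,-0.0125,0.4],[0.376,-0.0125,0.55],[0.376,-0.0125,0.64],[0.376,-0.0125,0.64],[0.376,-0.0125,0.64],[0.376,-0.0125,0.64]], "yaw": [0,0,0,0,0,0,0,0,0,0], "claw": [-0.3,-0.3,-0.3,-0.3,-0.3,-0.3,-0.3,-0.3,-0.3,-0.3]}}

```text
time_s: 11.72
tcp_pos: [0.62, -0.2214, 0.1124]
eef_rot: [-179.9, -0.1, -80.0]
contact_force: [0.3, 0.4, 0.7]
gripper_width: 0.0569
gripper_force: 0.0
```

>>> {"name": "step_arm", "arguments": {"xyz": [[0.004,0.007,0.016],[0.004,0.007,0.016],[0.004,0.007,0.016],[0.004,0.007,0.016],[0.004,0.007,0.016],[0.004,0.007,0.016],[0.004,0.007,0.016],[0.004,0.007,0.016],[0.004,0.007,0.016],[0.004,0.007,0.016],[0.004,0.007,0.016],[0.004,0.007,0.016]], "yaw": [0,0,0,0,0,0,0,0,0,0,0,0], "claw": [-0.3,-0.3,1,1,1,1,1,1,1,1,1,1], "grip_force": 30}}

```text
time_s: 12.72
tcp_pos: [0.6178, -0.223, 0.1078]
eef_rot: [-180.0, -0.0, -80.0]
contact_force: [0.1, -0.2, 1.3]
gripper_width: 0.0281
gripper_force: 30.0
```

>>> {"name": "step_arm", "arguments": {"xyz": [[0,0,0],[0,0,0],[0,0,0]], "yaw": [0,0,0], "claw": [1,1,1]}}

```text
time_s: 12.97
tcp_pos: [0.6178, -0.223, 0.1078]
eef_rot: [-180.0, -0.0, -80.0]
contact_force: [1.0, 1.4, 2.0]
gripper_width: 0.0281
gripper_force: 30.0
```

>>> {"name": "step_arm", "arguments": {"xyz": [[0,0,-0.015],[0,0,-0.03],[0,0,-0.045],[0,0,-0.06],[0,0,-0.068],[0,0,-0.068],[0,0,-0.068]], "yaw": [0,0,0,0,0,0,0], "claw": [1,1,1,1,1,1,1]}}

```text
time_s: 13.55
tcp_pos: [0.6176, -0.2229, 0.1211]
eef_rot: [-180.0, 0.0, -80.0]
contact_force: [3.2, -0.2, -5.6]
gripper_width: 0.0277
gripper_force: 30.0
```

```bash
python3 - <<'E'
from h import *
s=status.get_state();print(s["tcp_pos"],s["contact_force"],s["gripper_width"])
K,T=cam("side");p,d=cams.capture("side");P=cloud(d,K,T);cv2.imwrite("pics/s2.png",cv2.resize(p[220:380,270:430],None,fx=4,fy=4)[:600])
E
```

```text
[ 0.61763731 -0.22286078  0.12113011] [ 3.24386273 -0.18930029 -5.56333295] 0.02772497470084274
```

View pics/s2.png

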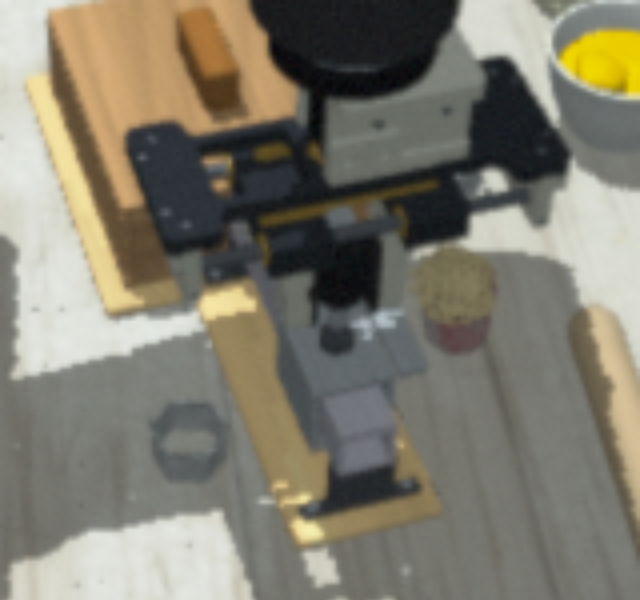

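The side view shows the knob (crop 345,270) held and raised with free stem under it at (337,335); the -5.6 N matches the spring. Slide one hole on.

>>> {"name": "step_arm", "arguments": {"xyz": [[-0.03,0,0],[-0.06,0,0],[-0.09,0,0],[-0.12,0,0],[-0.15,0,0],[-0.18,0,0],[-0.205,0,0],[-0.22,0,0],[-0.225,0,0],[-0.225,0,0],[-0.225,0,0]], "yaw": [0,0,0,0,0,0,0,0,0,0,0], "claw": [1,1,1,1,1,1,1,1,1,1,1]}}

```text
time_s: 14.52
tcp_pos: [0.6096, -0.1783, 0.1211]
eef_rot: [180.0, 0.0, -80.0]
contact_force: [2.1, 2.0, -6.4]
gripper_width: 0.0279
gripper_force: 30.0
```

>>> {"name": "step_arm", "arguments": {"xyz": [[0,0,0.01],[0,0,0.02],[0,0,0.03],[0,0,0.04],[0,0,0.05],[0,0,0.06],[0,0,0.067],[0,0,0.067],[0,0,0.067]], "yaw": [0,0,0,0,0,0,0,0,0], "claw": [1,1,1,1,1,1,1,1,1]}}

```text
time_s: 15.27
tcp_pos: [0.6098, -0.1788, 0.1079]
eef_rot: [180.0, -0.0, -80.0]
contact_force: [1.3, -0.0, -4.8]
gripper_width: 0.0277
gripper_force: 30.0
```

```bash
python3 - <<'E'
from h import *
for _ in range(3):
    s=status.get_state();p,d=cams.capture("side");print(s["tcp_pos"].round(4),s["contact_force"].round(1),s["gripper_width"])
cv2.imwrite("pics/s3.png",cv2.resize(p[220:370,270:430],None,fx=4,fy=4))
E
```

```text
[ 0.6098 -0.1788  0.1079] [ 1.3 -0.  -4.8] 0.02773999338470967
[ 0.6098 -0.1788  0.1079] [ 0.7  0.6 -4.2] 0.02799076173889179
[ 0.6098 -0.1788  0.1079] [ 1.1 -0.2 -5. ] 0.028345072017655182
```

View pics/s3.png

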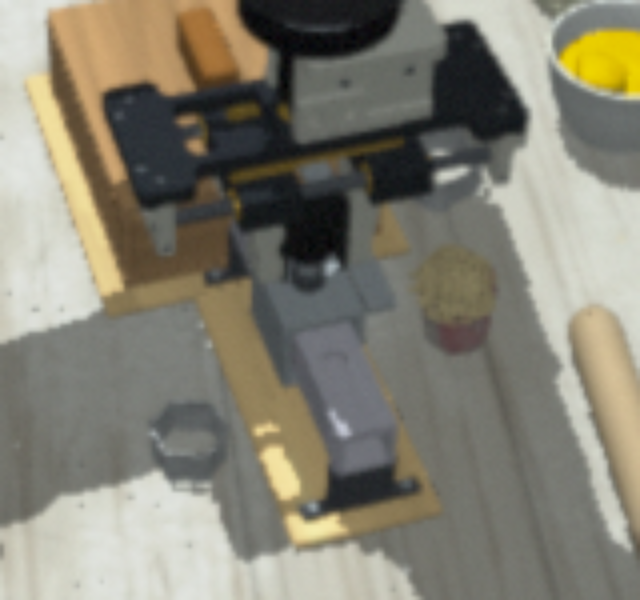

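The sleeve has moved one hole on (bush near crop (310,280)) and the first hole is exposed at (335,357). The hand still carries the spring force, so I'll press a little further to make sure the pin bottoms.

>>> {"name": "step_arm", "arguments": {"xyz": [[0,0,0.003],[0,0,0.006],[0,0,0.008],[0,0,0.008],[0,0,0.008]], "yaw": [0,0,0,0,0], "claw": [1,1,1,1,1]}}

```text
time_s: 15.83
tcp_pos: [0.6101, -0.179, 0.1077]
eef_rot: [-179.9, -0.1, -80.0]
contact_force: [-3.0, 0.8, 6.3]
gripper_width: 0.0281
gripper_force: 30.0
```

```bash
python3 -c "
from plant import status,job
s=status.get_state();print(s['contact_force'],s['gripper_force'],s['time_s']);print(job.close_job())"
```

```text
[-3.00954584  0.78398474  6.33530607] 30.000604894012213 15.8333
the job is handed in; nothing more can be done
None
```

The job is handed in at 15.8 s. The lid is on the box and let go, and the sleeve is one hole on with the pin home by the force readings. The gripper still holds the knob at 30 N; the verdict was not shown.

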